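# Free the stuck eyepiece from the camera tube

## Task

The black eyepiece in the upright camera tube of the microscope head is stuck. Work it free by twisting it to and fro, well over an eighth of a turn and back again, while drawing it up little by little; the head only rests in its dock, so do not pull it up out of its seat. Then stand the eyepiece upright in the open metal parts tray, setting it down gently rather than dropping it.

Things in the scene. Friction and masses are not known exactly. Their poses are not given: they have to be found in the camera images.
- eyepiece: Stuck round eyepiece in the camera tube: black ribbed grip, 42 mm diameter, 34 mm tall, lens on top; below it a metal barrel, 30 mm diameter, 24 mm long, all inside the tube; 90 g. Origin: centre of the barrel's lower end; z up its axis, grip from z = 24 to 58 mm; x starts parallel to the tube mouth's x. The tube grips it for the first 15 to 21 mm of rise; clear at 24 mm.
- tube_mouth (a point): Centre of the rim of the upright camera tube (39 mm outside, 33 mm bore) on the white and black microscope head, 122 mm above the bench when seated; z up. x points to the side where the head's two slanting viewing tubes stick out (to 140 mm from this axis, 3 mm above the rim; they stay). Head about 110 mm square, 60 mm high, on a fixed grey dock 120 mm square, 30 mm high.
- head (a joint): Lift of the microscope head (0.9 kg, can only move straight up, cannot turn) from its dock, m: 0 seated, 0.06 most. The tight fit drags about 20 N against the direction the barrel's surface slides, so a straight or steep pull lifts the head (9 N). Rising 3 mm or less per rad of twist, over several to-and-fro swings, leaves it seated.
- tray: Open square sheet-metal parts tray, fixed to the bench: 150 x 150 mm outside, walls 22 mm high and 4 mm thick, floor 4 mm thick. Origin: centre of its underside, z up; x and y along its sides. Empty at the start.
Mind the look-alikes: they are no part of the job. What is shaped like the eyepiece but purple is not meant. There is more than one size of the part that bears tube_mouth; the job needs the larger.

How it is judged (in metres and radians):
On the way, in this order (a step that is already met when the one before it is completed fails the run):
1. the eyepiece, its barrel still in the tube, has been turned at least 25 degrees either way from its start (angle between the x axis of eyepiece and the x axis of tube_mouth, either way round above 0.436 rad and z of eyepiece in the frame of tube_mouth below -0.002 m and horizontal distance between eyepiece and tube_mouth below 0.01 m).
2. it has been turned back to within 15 degrees of its starting direction with its barrel still in the tube (angle between the x axis of eyepiece and the x axis of tube_mouth, either way round below 0.262 rad and z of eyepiece in the frame of tube_mouth below -0.002 m and horizontal distance between eyepiece and tube_mouth below 0.01 m).
3. the eyepiece, still held by the fingers, has been brought down inside the tray to within about 10 mm of its floor (contact force between the fingers and eyepiece above 1 N and z of eyepiece in the frame of tray below 0.015 m and horizontal distance between eyepiece and tray below 0.08 m).
At the end, for the whole second after the job is handed in: The eyepiece stands upright (within 10 degrees, barrel end down) on the tray's floor inside its walls, at rest, and the microscope head is seated in its dock (lifted less than 3 mm) (x of eyepiece in the frame of tray between -0.06 and 0.06 m and y of eyepiece in the frame of tray between -0.06 and 0.06 m and z of eyepiece in the frame of tray below 0.01 m and angle between eyepiece's own z axis and vertical below 0.175 rad and linear speed of eyepiece below 0.03 m/s and value of joint head below 0.003 m); the robot touches nothing.
It fails at once if the microscope head is pulled more than 12 mm up out of its seat (value of joint head above 0.012 m).
It also fails if it takes over 58 s, if anything falls off the work surface, if the arm or the gripper's body presses on something with over 40 N, if the wrist force passes 120 N, or if a joint passes its speed limit or range.

## Robot

A 7-joint arm with a two-finger parallel gripper is mounted at the origin on the work surface. World frame = base frame: x ahead of the robot, y to its left, z up, the work surface at z = 0. Lengths are in mm, angles in rad, forces in N, time in s.
With the tool pointing down it reaches from about 350 to 775 mm from the base axis. Payload 3.1 kg.
Tool frame: the origin (TCP) lies at the very end of the fingers, on their centre line; the grasp point (between the pads) lies 19 mm behind it; z points along the fingers, y is the line along which they close (so a half turn about z gives the same grasp; the last joint's range is limited). The gripper opens to 85 mm and grips with 20 to 120 N. Pads are 22 mm wide; open, the fingers measure 114 mm over their backs; the gripper's body (76 mm by 85 mm) begins 54 mm behind the grasp point. The pads swing forward as they close: fully open they stand 13 mm farther back than shut.
Start: joints at [1.12, 0.311, 0.014, 1.512, -0.004, 1.319, -0.027], TCP at [218.663, -504.682, 231.304] pointing down, gripper open.
Joint ranges: [-2.7, 2.7], [-0.3, 1.91], [-1.27, 1.3], [0.12, 2.57], [-1.44, 4.58], [0.2, 2.03], [-3.05, 3.05]. Speed limits (rad/s): [2.79, 2.79, 3.14, 3.14, 3.14, 3.14, 3.14].

## Interface

Orientations are given as a rotation vector (axis times angle).
In Python, from cell import manip, capture, get_calibration gives the robot as it stands.
- The arm moves only by the tool play_rows, never from a script. Its argument "targets" is a list of rows, each a list of 7 numbers: the turn, a rotation vector about the tool's x, y, z in rad, then the shift along the tool's x, y, z in m, then the opening, from 0 (shut) to 1 (fully open). In form: [[rx, ry, rz, x, y, z, hand], ...]. A call has 1 to 8 rows; each row shifts and turns the commanded pose from where the row before left it, along the tool's axes as they then stand; what a row does not reach is not made up. A row lasts 1/10 s, in which the tool goes at most 50 mm and 8.59 degrees, less where a joint would pass 70% of its speed; a pose out of reach is approached as far as the arm can. A call is refused whole if a number of a shift passes 0.05 or a number of a turn 0.15, either way. A call with a gripper value outside its range is refused whole. The fingers move at their own pace and stop on an object; "grip_force" is the grip in N (left out, the last holds). Time passes only in rows, so rows that do not move let the fingers close. It gives the time, the measured TCP pose, the force, the opening and the grip force at its end, in the units of the state.
- manip.get_state(): the state, without advancing time (a new reading comes with each control period).
- capture(name): name is "side" or "top"; returns (picture, depth): 420x560x3 uint8, red, green, blue; 420x560 float32, mm along the optical axis (not along the pixel's ray), 0 where there is no reading.
- get_calibration(name): a dict with "K" (3x3 intrinsics, pixels), "R" (3x3) and "t" (3): a world point X has camera coordinates R X + t. Camera axes: x right, y down, z forward; pixel columns grow to the right and rows downward; lengths in mm; the calibration is good to about 2 mm. A picture is of the moment at which its call begins. get_calibration takes no time and is no camera call.
- manip.finish_job(): hands the job in; it is judged then, once.
The state is a dict: "time": time; "joints": joint angles; "dq": joint speeds; "tau": joint torques, N m; "position": TCP position; "orientation": TCP orientation; "wrist_force": force on the tool from outside, world axes, zero at the start; "moment": the same for the moment, N m; "grip_width": finger opening in mm; "grasp_force": force on a finger pad.
Only numpy, scipy, OpenCV 4.12 (cv2) and the standard library are available. Lean on these libraries where they do the work, as an engineer would, in place of code of your own. Each camera call takes 0.05 s, during which the arm holds its last target. There are 200 camera calls.

## Working session

There is one attempt and no reset: what is moved stays moved. The work goes in short steps, Python scripts to look and compute and a tool call to move; the robot and the scene stay as the last step left them, time stands still between calls to the robot, and variables do not carry over. Pictures are saved under pics/ and viewed, at most 10 in all, crops included, and the job is handed in when it is done.

Besides the shell and the picture viewer there is one more tool, called after ">>>" by a JSON object that holds its "api" and its "payload", one argument or row to a line. play_rows: Moves the arm, as the interface text tells. Its arguments: {"type":"object","properties":{"targets":{"type":"array","items":{"type":"array","items":{"type":"number"}}},"grip_force":{"type":"number"}},"required":["targets"]}

```bash
mkdir -p pics; cat > h.py <<'E'
import numpy as np,cv2
from cell import manip,capture,get_calibration
def cloud(name):
    im,d=capture(name);c=get_calibration(name);K=c['K'];R=np.array(c['R']);t=np.array(c['t'])
    v,u=np.mgrid[:420,:560]
    P=np.stack([(u-K[0][2])/K[0][0]*d,(v-K[1][2])/K[1][1]*d,d],-1)
    W=(P-t)@R; W[d==0]=np.nan
    return im,W
E
python3 - <<'E'
from h import *
for n in('top','side'):
    im,W=cloud(n);np.savez(n,im=im,W=W);cv2.imwrite(f'pics/{n}0.png',im[...,::-1])
    c=get_calibration(n);print(n,-np.array(c['R']).T@c['t'])
s=manip.get_state();print(s)
E
```

```text
top [ 407.19579471  -26.88162172 1158.404876  ]
side [347.95286287 622.8718653  804.00660618]
{'time': 0.1, 'joints': array([ 1.12034559,  0.31165255,  0.01396847,  1.51289374, -0.00444007,
        1.31919761, -0.02719163]), 'dq': array([ 3.98323483e-05, -1.51645399e-03,  4.98322228e-04, -3.93143345e-03,
       -1.11266687e-03, -1.79970621e-03,  3.67766747e-04]), 'tau': array([ 3.96520281e-04, -3.80855227e+01,  1.46294748e-01, -2.31242591e+01,
        1.22396837e-02,  8.09533987e-03,  9.60398694e-06]), 'position': array([ 218.38320807, -504.07550141,  230.327058  ]), 'orientation': array([-3.07415411e+00, -6.37335140e-01,  7.41351273e-04]), 'wrist_force': array([-0.70020798,  0.05657227,  0.69704795]), 'moment': array([-0.0045172 , -0.00812417, -0.00732076]), 'grasp_force': 0.0, 'grip_width': 85.8039113839147}
```

View pics/top0.png

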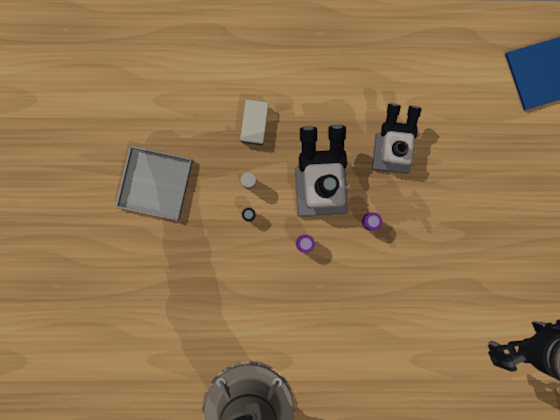

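View pics/side0.png

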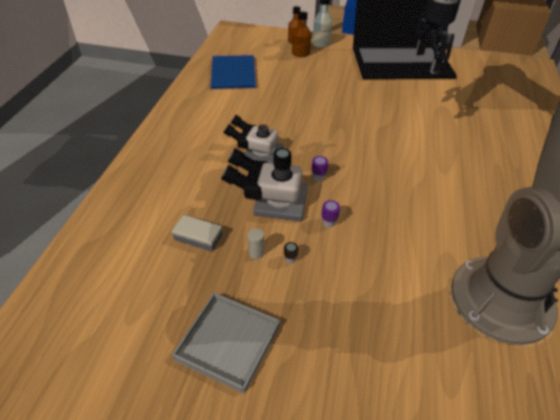

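The top view shows the large head with a black eyepiece at (327,186) and a smaller twin at (400,149). Purple look-alikes stand at (306,244) and (372,221), a loose black one at (249,214), and the tray at (155,184). The large one at (327,186) fits. I'll confirm it in a crop and measure.

```bash
python3 - <<'E'
from h import *
z=np.load('top.npz');im,W=z['im'],z['W']
cv2.imwrite('pics/crop1.png',cv2.resize(im[115:225,285:425,::-1],None,fx=5,fy=5,interpolation=cv2.INTER_CUBIC))
def rep(n,m):
    P=W[m];(c,r),s,a=None,None,None
    r=cv2.minAreaRect(P[:,:2].astype(np.float32));print(n,len(P),'rect',r,'med',np.median(P,0).round(1),'z',P[:,2].min().round(1),P[:,2].max().round(1))
v,u=np.mgrid[:420,:560]
def box(u0,u1,v0,v1):return (u>=u0)&(u<u1)&(v>=v0)&(v<v1)
Z=W[...,2]
rep('eyetop',box(305,350,170,205)&(Z>145))
(c,r)=cv2.minEnclosingCircle(W[box(305,350,170,205)&(Z>145)][:,:2].astype(np.float32));print(c,r)
rep('headbody',box(290,352,165,220)&(Z>80)&(Z<100))
rep('dock',box(290,352,165,220)&(Z>22)&(Z<38))
rep('viewtubes',box(292,352,118,165)&(Z>60))
rep('tray',box(110,200,140,230)&(Z>14)&(Z<30))
rep('floor',box(135,175,165,205))
rep('small',box(385,415,135,165)&(Z>70))
z=np.load('side.npz');W2=z['W'];Z2=W2[...,2];W=W2
m=box(265,300,140,182)&(Z2>145);rep('eye side',m)
(c,r)=cv2.minEnclosingCircle(W[m][:,:2].astype(np.float32));print(c,r)
rep('tray side',box(165,290,290,395)&(Z2>14)&(Z2<30))
E
```

```text
Traceback (most recent call last):
TypeError: cannot unpack non-iterable NoneType object
```

View pics/crop1.png

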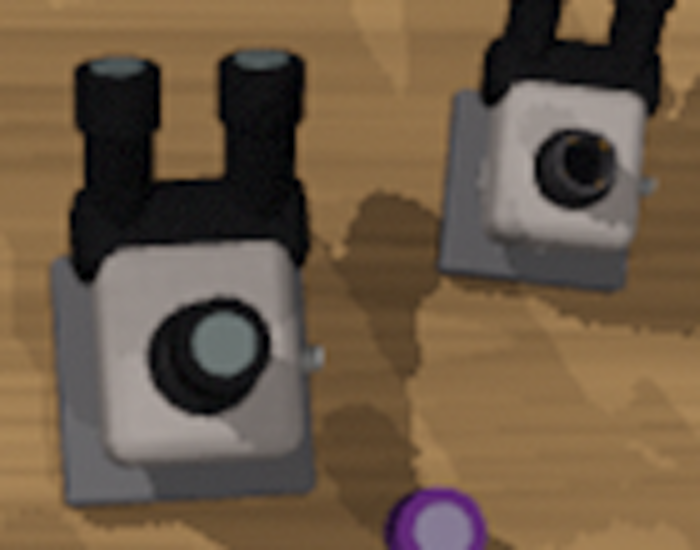

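The crop confirms it. The large head has the lensed black eyepiece, with the lens at crop (222,343), which is pixel (329,184). The smaller one's tube is open.

```bash
python3 - <<'E'
from h import *
z=np.load('top.npz');im,W=z['im'],z['W']
def rep(n,m):
    P=W[m]
    if len(P)<3: print(n,len(P));return
    f=P[:,:2].astype(np.float32);r=cv2.minAreaRect(f);print(n,len(P),'rect',np.round(np.hstack(r),1),'circ',np.round(np.hstack(cv2.minEnclosingCircle(f)),1),'med',np.median(P,0).round(1),'z',P[:,2].min().round(1),P[:,2].max().round(1))
v,u=np.mgrid[:420,:560]
def box(u0,u1,v0,v1):return (u>=u0)&(u<u1)&(v>=v0)&(v<v1)
Z=W[...,2]
rep('eyetop',box(305,350,170,205)&(Z>150))
rep('headbody',box(290,352,165,220)&(Z>80)&(Z<100))
rep('dock',box(290,352,165,220)&(Z>22)&(Z<38))
rep('viewtubes',box(292,352,118,165)&(Z>60))
rep('tray',box(110,200,140,230)&(Z>14)&(Z<30))
rep('floor',box(135,175,165,205))
rep('small',box(385,415,135,165)&(Z>70))
z=np.load('side.npz');W=z['W'];Z2=W[...,2]
rep('eye side',box(265,300,140,182)&(Z2>150))
rep('eye side all',box(265,300,140,182)&(Z2>125))
rep('tray side',box(165,290,290,395)&(Z2>14)&(Z2<30))
from scipy.spatial.transform import Rotation as R
s=manip.get_state();print(R.from_rotvec(s['orientation']).as_matrix().round(3))
E
```

```text
eyetop 300 rect [ 512.9 -166.3   40.3   38.4   90. ] circ [ 512.9 -166.7   20.7] med [ 512.8 -167.1  155.7] z 151.0 160.3
headbody 1322 rect [ 5.149e+02 -1.623e+02  9.710e+01  1.044e+02  3.000e-01] circ [ 521.8 -161.7   66.3] med [ 516.9 -158.2   90.2] z 80.0 98.9
dock 234 rect [ 512.1 -166.1  116.3  117.5    3.5] circ [ 512.4 -166.5   80.4] med [ 473.1 -126.5   23.3] z 22.0 26.7
viewtubes 1473 rect [ 608.  -162.1   87.9  108.9    1.6] circ [ 603.4 -162.3   65.7] med [ 599.8 -163.4   96.5] z 61.1 126.7
tray 509 rect [525.9 230.2 151.  150.2  78.4] circ [526.1 230.4 105.1] med [527.4 236.   20.6] z 14.0 26.9
floor 1600 rect [524.2 230.9  94.9  95.2   1. ] circ [524.1 230.8  66.9] med [nan nan nan] z nan nan
small 251 rect [ 605.7 -338.3   57.6   61.8   85.2] circ [ 605.6 -336.    36.8] med [ 603.8 -340.3   72.3] z 70.0 96.9
eye side 200 rect [ 513.4 -167.2   39.3   40.9    7.9] circ [ 515.3 -168.5   22.7] med [ 512.9 -164.6  157. ] z 150.1 160.3
eye side all 355 rect [ 514.2 -166.8   42.2   41.3    7.9] circ [ 514.9 -168.7   22.8] med [ 512.1 -156.9  153.5] z 125.1 160.3
tray side 998 rect [527.7 228.4 152.2 151.2  78.3] circ [527.9 228.6 104.4] med [528.4 237.6  21.3] z 14.0 26.1
[[ 0.918  0.398 -0.001]
 [ 0.398 -0.918  0.002]
 [-0.    -0.002 -1.   ]]
```

>>> {"api": "play_rows", "payload": {
  "targets": [
    [0,0,0.137,0,0,0,1],
    [0,0,0.137,0,0,0,1],
    [0,0,0.137,0,0,0,1],
    [0,0,0,0.0245,-0.028,0,1],
    [0,0,0,0.0245,-0.028,0,1],
    [0,0,0,0.0245,-0.028,0,1],
    [0,0,0,0.0245,-0.028,0,1],
    [0,0,0,0.0245,-0.028,0,1]
  ],
  "grip_force": 90
}}

```text
time: 0.9
position: [342.0, -363.4, 230.8]
orientation: [-3.141, 0.003, 0.001]
wrist_force: [0.8, -0.1, 0.3]
grip_width: 85.0
grasp_force: 0.0
```

>>> {"api": "play_rows", "payload": {
  "targets": [
    [0,0,0,0.0245,-0.028,0,1],
    [0,0,0,0.0245,-0.028,0,1],
    [0,0,0,0.0245,-0.028,0,1],
    [0,0,0,0.0245,-0.028,0,1],
    [0,0,0,0.0245,-0.028,0,1],
    [0,0,0,0.0245,-0.028,0,1],
    [0,0,0,0,0,0,1],
    [0,0,0,0,0,0,1]
  ]
}}

```text
time: 1.7
position: [488.9, -196.2, 230.6]
orientation: [-3.141, -0.001, 0.002]
wrist_force: [-0.4, -1.5, -0.3]
grip_width: 85.4
grasp_force: 0.0
```

>>> {"api": "play_rows", "payload": {
  "targets": [
    [0,0,0,0.0241,-0.0297,0,1],
    [0,0,0,0,0,0.02,1],
    [0,0,0,0,0,0.03,1],
    [0,0,0,0,0,0.02,1],
    [0,0,0,0,0,0,1],
    [0,0,0,0,0,0,1]
  ]
}}

```text
time: 2.3
position: [512.3, -169.1, 161.4]
orientation: [3.141, -0.007, -0.001]
wrist_force: [0.8, 0.6, 0.8]
grip_width: 85.4
grasp_force: 0.0
```

```bash
python3 - <<'E'
from h import *
im,W=cloud('top');i2,_=cloud('side')
a=cv2.resize(im[130:230,270:370,::-1],(400,400),interpolation=cv2.INTER_CUBIC);b=cv2.resize(i2[100:220,220:340,::-1],(400,400),interpolation=cv2.INTER_CUBIC)
cv2.imwrite('pics/g1.png',np.hstack([a,b]));s=manip.get_state();print(s['position'],s['joints'])
E
```

```text
[ 513.69542078 -168.73905848  162.83152543] [ 0.43839537  0.34714421 -0.19875267  1.64162628  0.07405188  1.15733278
 -1.35277178]
```

View pics/g1.png

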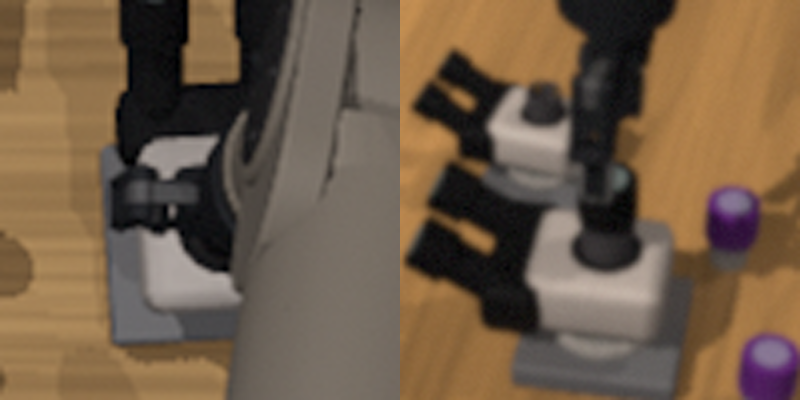

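The fingers straddle the eyepiece in line with it: in the side half, the near finger is at (598,175) and the eyepiece at (612,195). I'll lower and close.

>>> {"api": "play_rows", "payload": {
  "targets": [
    [0,0,0,0.0005,0,0.015,1],
    [0,0,0,0,0,0.015,1],
    [0,0,0,0,0,0.008,1],
    [0,0,0,0,0,0,1],
    [0,0,0,0,0,0,0.5],
    [0,0,0,0,0,0,0.3],
    [0,0,0,0,0,0,0.1],
    [0,0,0,0,0,0,0.1]
  ]
}}

```text
time: 3.2
position: [514.2, -168.6, 124.7]
orientation: [3.14, -0.004, 0.003]
wrist_force: [-1.4, -0.9, 4.4]
grip_width: 39.8
grasp_force: 90.1
```

>>> {"api": "play_rows", "payload": {
  "targets": [
    [0,0,0,0,0,0,0],
    [0,0,0,0,0,0,0],
    [0,0,0,0,0,0,0]
  ]
}}

```text
time: 3.5
position: [514.2, -168.5, 124.7]
orientation: [3.14, -0.004, 0.003]
wrist_force: [-1.9, -2.0, 5.0]
grip_width: 40.2
grasp_force: 90.1
```

>>> {"api": "play_rows", "payload": {
  "targets": [
    [0,0,0.1,0,0,0,0],
    [0,0,0.14,0,0,-0.0003,0],
    [0,0,0.14,0,0,-0.00035,0],
    [0,0,0.14,0,0,-0.00035,0],
    [0,0,0.14,0,0,-0.00035,0],
    [0,0,0.08,0,0,0,0]
  ]
}}

```text
time: 4.1
position: [514.0, -167.9, 124.7]
orientation: [2.926, -1.143, 0.002]
wrist_force: [0.5, -1.0, -0.1]
grip_width: 40.0
grasp_force: 90.7
```

```bash
python3 - <<'E'
from h import *
s=manip.get_state();print({k:np.round(s[k],3) for k in('position','orientation','wrist_force','moment','joints')})
im,W=cloud('side');cv2.imwrite('pics/t1.png',cv2.resize(im[100:220,220:340,::-1],(480,480),interpolation=cv2.INTER_CUBIC))
v,u=np.mgrid[:420,:560];Z=W[...,2]
m=(u>255)&(u<302)&(v>165)&(v<205)&(Z>80)&(Z<100);print(np.percentile(Z[m],[50,80,90,95]))
z=np.load('side.npz')['W'][...,2];m=(u>255)&(u<302)&(v>165)&(v<205)&(z>80)&(z<100);print(np.percentile(z[m],[50,80,90,95]))
E
```

```text
{'position': array([ 514.035, -167.891,  124.698]), 'orientation': array([ 2.926e+00, -1.143e+00,  2.000e-03]), 'wrist_force': array([ 0.5  , -1.018, -0.135]), 'moment': array([-0.256, -0.175,  0.272]), 'joints': array([ 0.324,  0.376, -0.053,  1.695,  0.023,  1.07 , -2.052])}
[91.35694311 93.64534105 94.78133126 95.69639609]
[91.3848544  93.5520524  94.64257453 95.84638534]
```

>>> {"api": "play_rows", "payload": {
  "targets": [
    [0,0,-0.1,0,0,0,0],
    [0,0,-0.14,0,0,-0.00035,0],
    [0,0,-0.14,0,0,-0.00035,0],
    [0,0,-0.14,0,0,-0.00035,0],
    [0,0,-0.14,0,0,-0.00035,0],
    [0,0,-0.14,0,0,-0.00035,0],
    [0,0,-0.14,0,0,-0.00035,0],
    [0,0,-0.14,0,0,-0.00035,0]
  ]
}}

```text
time: 4.95
position: [514.0, -168.5, 126.5]
orientation: [3.095, 0.536, 0.002]
wrist_force: [2.5, -2.5, -4.2]
grip_width: 40.6
grasp_force: 91.0
```

>>> {"api": "play_rows", "payload": {
  "targets": [
    [0,0,-0.14,0,0,-0.00035,0],
    [0,0,-0.14,0,0,-0.00035,0],
    [0,0,-0.14,0,0,-0.00035,0],
    [0,0,0.1,0,0,0,0],
    [0,0,0.14,0,0,-0.00035,0],
    [0,0,0.14,0,0,-0.00035,0],
    [0,0,0.14,0,0,-0.00035,0],
    [0,0,0.14,0,0,-0.00035,0]
  ]
}}

```text
time: 5.75
position: [513.7, -168.6, 128.9]
orientation: [3.137, 0.148, 0.001]
wrist_force: [2.0, -2.0, -4.7]
grip_width: 39.8
grasp_force: 91.0
```

```bash
python3 - <<'E'
from h import *
s=manip.get_state();print({k:np.round(s[k],3) for k in('position','orientation','wrist_force','moment','joints')})
im,W=cloud('side');cv2.imwrite('pics/t2.png',cv2.resize(im[100:220,220:340,::-1],(480,480),interpolation=cv2.INTER_CUBIC))
v,u=np.mgrid[:420,:560];Z=W[...,2]
m=(u>255)&(u<302)&(v>165)&(v<205)&(Z>80)&(Z<100);print(np.percentile(Z[m],[50,80,90,95]))
E
```

```text
{'position': array([ 513.746, -168.606,  128.87 ]), 'orientation': array([3.137e+00, 1.480e-01, 1.000e-03]), 'wrist_force': array([ 2.027, -2.046, -4.656]), 'moment': array([-0.494, -0.45 ,  0.25 ]), 'joints': array([ 0.448,  0.381, -0.214,  1.684,  0.091,  1.084, -1.27 ])}
[91.43501856 93.69254994 94.75152692 95.65550422]
```

View pics/t2.png

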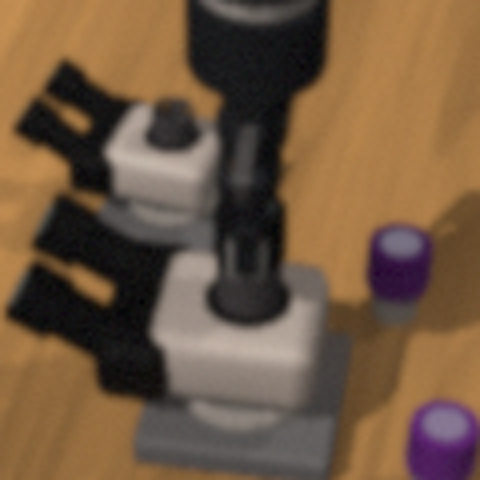

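The side view shows the head seated, its base joint at (245,400) unchanged, and the fingers gripping at (250,255). The pull is about 4 N, so I'll keep going.

>>> {"api": "play_rows", "payload": {
  "targets": [
    [0,0,0.14,0,0,-0.0004,0],
    [0,0,0.14,0,0,-0.0004,0],
    [0,0,0.14,0,0,-0.0004,0],
    [0,0,0.14,0,0,-0.0004,0],
    [0,0,0.14,0,0,-0.0004,0],
    [0,0,-0.1,0,0,0,0],
    [0,0,-0.14,0,0,-0.0004,0],
    [0,0,-0.14,0,0,-0.0004,0]
  ]
}}

```text
time: 6.6
position: [513.9, -168.0, 131.7]
orientation: [3.123, -0.336, 0.002]
wrist_force: [2.8, -2.0, -4.1]
grip_width: 39.9
grasp_force: 91.3
```

>>> {"api": "play_rows", "payload": {
  "targets": [
    [0,0,-0.14,0,0,-0.0004,0],
    [0,0,-0.14,0,0,-0.0004,0],
    [0,0,-0.14,0,0,-0.0004,0],
    [0,0,-0.14,0,0,-0.0004,0],
    [0,0,-0.14,0,0,-0.0004,0],
    [0,0,-0.14,0,0,-0.0004,0],
    [0,0,-0.14,0,0,-0.0004,0],
    [0,0,-0.14,0,0,-0.0004,0]
  ]
}}

```text
time: 7.4
position: [514.3, -168.8, 135.0]
orientation: [2.824, 1.373, 0.002]
wrist_force: [3.9, -2.3, -4.0]
grip_width: 40.0
grasp_force: 91.4
```

>>> {"api": "play_rows", "payload": {
  "targets": [
    [0,0,0.1,0,0,0,0],
    [0,0,0.14,0,0,-0.0004,0],
    [0,0,0.14,0,0,-0.0004,0],
    [0,0,0.14,0,0,-0.0004,0],
    [0,0,0.14,0,0,-0.0004,0],
    [0,0,0.14,0,0,-0.0004,0],
    [0,0,0.14,0,0,-0.0004,0],
    [0,0,0.14,0,0,-0.0004,0]
  ]
}}

```text
time: 8.2
position: [513.7, -168.3, 137.6]
orientation: [3.127, -0.288, 0.001]
wrist_force: [1.8, -1.3, -4.8]
grip_width: 40.2
grasp_force: 91.5
```

>>> {"api": "play_rows", "payload": {
  "targets": [
    [0,0,0.14,0,0,-0.0004,0],
    [0,0,0.14,0,0,-0.0004,0],
    [0,0,-0.1,0,0,0,0],
    [0,0,-0.14,0,0,-0.0004,0],
    [0,0,-0.14,0,0,-0.0004,0],
    [0,0,-0.14,0,0,-0.0004,0],
    [0,0,-0.14,0,0,-0.0004,0],
    [0,0,-0.14,0,0,-0.0004,0]
  ]
}}

```text
time: 9.0
position: [514.0, -168.6, 140.4]
orientation: [3.094, 0.539, 0.002]
wrist_force: [2.8, -1.7, -4.8]
grip_width: 40.1
grasp_force: 91.4
```

```bash
python3 - <<'E'
from h import *
s=manip.get_state();print({k:np.round(s[k],3) for k in('position','orientation','wrist_force','moment','joints','grip_width')})
im,W=cloud('side');cv2.imwrite('pics/t3.png',cv2.resize(im[100:220,220:340,::-1],(480,480),interpolation=cv2.INTER_CUBIC))
v,u=np.mgrid[:420,:560];Z=W[...,2]
m=(u>255)&(u<302)&(v>165)&(v<205)&(Z>80)&(Z<100);print(np.percentile(Z[m],[50,80,90,95]))
E
```

```text
{'position': array([ 513.974, -168.572,  140.414]), 'orientation': array([3.094e+00, 5.390e-01, 2.000e-03]), 'wrist_force': array([ 2.778, -1.724, -4.784]), 'moment': array([-0.516, -0.72 , -0.248]), 'joints': array([ 0.484,  0.374, -0.26 ,  1.668,  0.105,  1.112, -1.031]), 'grip_width': np.float64(40.149)}
[91.35816058 93.6239969  94.66717504 95.87461393]
```

View pics/t3.png

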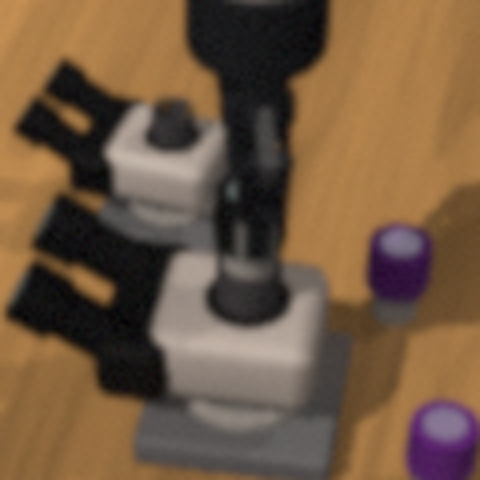

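The metal barrel shows above the rim at (250,268), the head is seated, and the rise is about 16 mm. I'll go on to full clearance.

>>> {"api": "play_rows", "payload": {
  "targets": [
    [0,0,-0.14,0,0,-0.0004,0],
    [0,0,-0.14,0,0,-0.0004,0],
    [0,0,-0.14,0,0,-0.0004,0],
    [0,0,0.1,0,0,0,0],
    [0,0,0.14,0,0,-0.0004,0],
    [0,0,0.14,0,0,-0.0004,0],
    [0,0,0.14,0,0,-0.0004,0],
    [0,0,0.14,0,0,-0.0004,0]
  ]
}}

```text
time: 9.85
position: [513.8, -168.5, 143.6]
orientation: [3.137, 0.146, 0.001]
wrist_force: [3.1, -2.5, -3.9]
grip_width: 39.6
grasp_force: 91.7
```

>>> {"api": "play_rows", "payload": {
  "targets": [
    [0,0,0.14,0,0,-0.0004,0],
    [0,0,0.14,0,0,-0.0004,0],
    [0,0,0.14,0,0,-0.0004,0],
    [0,0,0.14,0,0,-0.0004,0],
    [0,0,0.14,0,0,-0.0004,0],
    [0,0,-0.1,0,0,0,0],
    [0,0,-0.14,0,0,-0.0004,0],
    [0,0,-0.14,0,0,-0.0004,0]
  ]
}}

```text
time: 10.65
position: [513.4, -166.8, 146.7]
orientation: [-3.123, 0.338, 0.001]
wrist_force: [1.6, -0.7, -0.6]
grip_width: 40.3
grasp_force: 92.0
```

>>> {"api": "play_rows", "payload": {
  "targets": [
    [0,0,-0.14,0,0,-0.0004,0],
    [0,0,-0.14,0,0,-0.0004,0],
    [0,0,-0.07,0,0,-0.0002,0],
    [0,0,0,0,0,0,0]
  ]
}}

```text
time: 11.05
position: [513.3, -167.3, 147.7]
orientation: [-3.134, -0.201, 0.001]
wrist_force: [-0.6, -0.5, 0.0]
grip_width: 39.8
grasp_force: 92.0
```

>>> {"api": "play_rows", "payload": {
  "targets": [
    [0,0,0,0,0,-0.002,0],
    [0,0,0,0,0,-0.003,0],
    [0,0,0,0,0,-0.005,0],
    [0,0,0,0,0,-0.01,0],
    [0,0,0,0,0,-0.01,0],
    [0,0,0,0,0,-0.01,0],
    [0,0,0,0,0,0,0]
  ]
}}

```text
time: 11.75
position: [515.0, -167.9, 190.2]
orientation: [3.134, 0.201, 0.007]
wrist_force: [1.0, 0.4, -0.8]
grip_width: 40.0
grasp_force: 92.1
```

>>> {"api": "play_rows", "payload": {
  "targets": [
    [0,0,0,0.002,-0.01,0,0],
    [0,0,0,0.004,-0.02,0,0],
    [0,0,0,0.005,-0.03,0,0],
    [0,0,0,0.005,-0.03,0,0],
    [0,0,0,0.005,-0.03,0,0],
    [0,0,0,0.005,-0.03,0,0],
    [0,0,0,0.005,-0.03,0,0],
    [0,0,0,0.005,-0.03,0,0]
  ]
}}

```text
time: 12.55
position: [521.5, 47.4, 187.2]
orientation: [-3.135, -0.202, 0.002]
wrist_force: [1.3, 0.7, -1.3]
grip_width: 40.2
grasp_force: 92.1
```

>>> {"api": "play_rows", "payload": {
  "targets": [
    [0,0,0,0.005,-0.03,0,0],
    [0,0,0,0.005,-0.03,0,0],
    [0,0,0,0.005,-0.03,0,0],
    [0,0,0,0.005,-0.03,0,0],
    [0,0,0,0.005,-0.03,0,0],
    [0,0,0,0.005,-0.03,0,0],
    [0,0,0,0,0,0,0],
    [0,0,0,0,0,0,0]
  ]
}}

```text
time: 13.35
position: [528.0, 228.9, 187.0]
orientation: [3.134, 0.206, -0.003]
wrist_force: [1.0, -0.8, -1.1]
grip_width: 39.7
grasp_force: 92.1
```

```bash
python3 - <<'E'
from h import *
s=manip.get_state();print({k:np.round(s[k],3) for k in('position','orientation','wrist_force','joints','grip_width')})
im,W=cloud('side');cv2.imwrite('pics/p1.png',im[...,::-1])
E
```

```text
{'position': array([527.979, 228.942, 187.011]), 'orientation': array([ 3.134e+00,  2.060e-01, -3.000e-03]), 'wrist_force': array([ 0.993, -0.805, -1.109]), 'joints': array([-0.157,  0.421, -0.396,  1.497,  0.166,  1.258, -2.013]), 'grip_width': np.float64(39.664)}
```

View pics/p1.png

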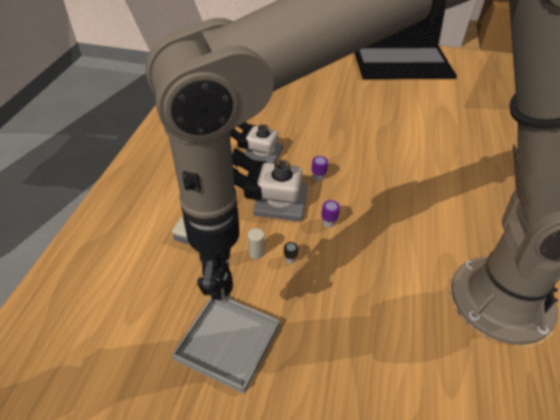

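The eyepiece hangs at (220,290) above the tray, and the head's tube is open and seated at (282,175). I'll lower it.

>>> {"api": "play_rows", "payload": {
  "targets": [
    [0,0,0,0,0,0.02,0],
    [0,0,0,0,0,0.03,0],
    [0,0,0,0,0,0.03,0],
    [0,0,0,0,0,0.03,0],
    [0,0,0,0,0,0.02,0],
    [0,0,0,0,0,0.01,0],
    [0,0,0,0,0,0.008,0],
    [0,0,0,0,0,0,0]
  ]
}}

```text
time: 14.2
position: [529.2, 226.7, 39.3]
orientation: [3.135, 0.199, -0.001]
wrist_force: [0.3, -0.1, -1.2]
grip_width: 40.0
grasp_force: 92.1
```

>>> {"api": "play_rows", "payload": {
  "targets": [
    [0,0,0,0,0,0.002,0],
    [0,0,0,0,0,0.001,0],
    [0,0,0,0,0,0.001,0],
    [0,0,0,0,0,0,0],
    [0,0,0,0,0,0,0]
  ]
}}

```text
time: 14.7
position: [529.3, 227.7, 36.0]
orientation: [-3.135, -0.201, -0.001]
wrist_force: [0.7, 1.1, -0.8]
grip_width: 39.9
grasp_force: 92.1
```

>>> {"api": "play_rows", "payload": {
  "targets": [
    [0,0,0,0,0,0.001,0],
    [0,0,0,0,0,0.001,0],
    [0,0,0,0,0,0.001,0],
    [0,0,0,0,0,0,0],
    [0,0,0,0,0,0,0]
  ]
}}

```text
time: 15.2
position: [529.1, 227.6, 32.6]
orientation: [3.135, 0.201, -0.0]
wrist_force: [0.0, -0.0, -0.5]
grip_width: 39.7
grasp_force: 92.1
```

>>> {"api": "play_rows", "payload": {
  "targets": [
    [0,0,0,0,0,0.001,0],
    [0,0,0,0,0,0,0],
    [0,0,0,0,0,0,0]
  ]
}}

```text
time: 15.5
position: [529.2, 227.6, 31.7]
orientation: [3.135, 0.201, -0.0]
wrist_force: [-0.0, -0.4, -0.6]
grip_width: 39.8
grasp_force: 92.1
```

>>> {"api": "play_rows", "payload": {
  "targets": [
    [0,0,0,0,0,0.0007,0],
    [0,0,0,0,0,0,0],
    [0,0,0,0,0,0,0]
  ]
}}

```text
time: 15.8
position: [529.2, 227.6, 31.0]
orientation: [3.135, 0.201, -0.0]
wrist_force: [0.4, 0.8, -0.4]
grip_width: 40.1
grasp_force: 92.1
```

>>> {"api": "play_rows", "payload": {
  "targets": [
    [0,0,0,0,0,0.0007,0],
    [0,0,0,0,0,0,0],
    [0,0,0,0,0,0,0]
  ]
}}

```text
time: 16.1
position: [529.3, 227.7, 30.7]
orientation: [3.135, 0.201, 0.001]
wrist_force: [-1.4, -0.6, 2.7]
grip_width: 40.3
grasp_force: 92.2
```

Contact with the floor, at +3 N. I'll ease the grip, open, and rise.

>>> {"api": "play_rows", "payload": {
  "targets": [
    [0,0,0,0,0,0,0],
    [0,0,0,0,0,0,0],
    [0,0,0,0,0,0,0.45],
    [0,0,0,0,0,0,0.5],
    [0,0,0,0,0,0,0.6],
    [0,0,0,0,0,0,0.75],
    [0,0,0,0,0,0,0.75],
    [0,0,0,0,0,0,0.75]
  ],
  "grip_force": 20
}}

```text
time: 16.9
position: [529.2, 227.6, 30.2]
orientation: [3.135, 0.201, -0.0]
wrist_force: [0.2, -0.2, -0.3]
grip_width: 63.9
grasp_force: 0.0
```

>>> {"api": "play_rows", "payload": {
  "targets": [
    [0,0,0,0,0,-0.005,0.75],
    [0,0,0,0,0,-0.01,0.75],
    [0,0,0,0,0,-0.02,0.75],
    [0,0,0,0,0,-0.03,0.75],
    [0,0,0,0,0,-0.03,0.75],
    [0,0,0,0,0,-0.03,0.75],
    [0,0,0,0,0,0,0.75],
    [0,0,0,0,0,0,0.75]
  ]
}}

```text
time: 17.7
position: [529.8, 228.0, 156.8]
orientation: [-3.134, -0.201, -0.004]
wrist_force: [-0.5, 0.7, -0.3]
grip_width: 63.9
grasp_force: 0.0
```

```bash
python3 - <<'E'
from h import *
s=manip.get_state();print(s['time'],s['position'],s['wrist_force'],s['grip_width'])
im,W=cloud('side');cv2.imwrite('pics/f1.png',cv2.resize(im[130:400,150:350,::-1],(440,594),interpolation=cv2.INTER_CUBIC))
E
```

```text
17.7 [529.79047723 227.98627133 156.84721794] [-0.47286462  0.67401645 -0.28651064] 63.920054036217294
```

View pics/f1.png

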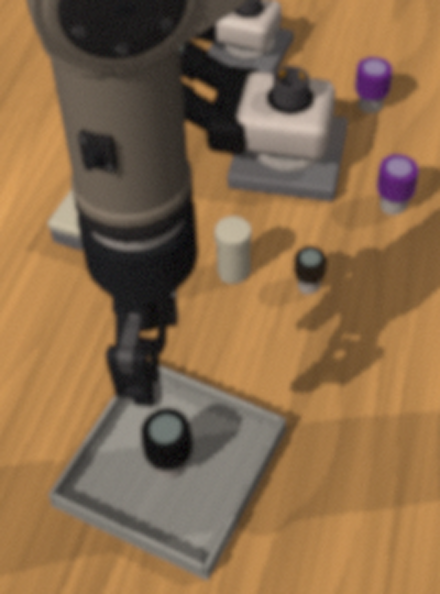

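The eyepiece stands upright in the tray at (167,438), the gripper is clear, and the head is seated at (285,130).

```bash
python3 -c "
from cell import manip
print(manip.finish_job())"
```

```text
the job is handed in; nothing more can be done
None
```

I worked the eyepiece free by twisting, stood it upright in the tray with the head still seated, and handed the job in at about 18 s; no verdict came back.

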